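# Index the aperture disc of a gem light base and set a stone jar on it

### The arm

A 7-joint arm with a two-finger parallel gripper is mounted at the origin on a cart in front of the work surface, level with it; the furniture and walls round the work are solid. World frame = base frame: x ahead of the robot, y to its left, z up, the work surface at z = 0. Lengths are in m, angles in rad, forces in N, time in s.
With the tool pointing down it reaches from about 0.4 to 0.85 m from the base axis. Payload 4.4 kg.
Tool frame: the origin (TCP) lies at the very end of the fingers, on their centre line; the grasp point (between the pads) lies 19 mm behind it; z points along the fingers, y is the direction in which the jaws open and shut (so a half turn about z gives the same grasp; the last joint's range is limited). The gripper opens to 94 mm and grips with 3 to 60 N. Pads are 16 mm wide; open, the fingers measure 119 mm over their backs; the gripper's body (75 mm by 177 mm) begins 78 mm behind the grasp point.
Start: joints at [1.205, 0.628, 0.038, 1.517, -0.027, 0.996, -0.02], TCP at [0.192, -0.621, 0.179] pointing down, gripper open.
Joint ranges: [-3.06, 3.06], [-0.37, 2.12], [-1.25, 1.32], [0.18, 2.47], [-1.1, 4.24], [0.23, 1.98], [-2.94, 2.94]. Speed limits (rad/s): [2.57, 2.57, 3.14, 3.14, 3.14, 3.14, 3.14].

### API

Orientations are given as [roll, pitch, yaw] about the fixed x, y, z axes, in that order (R = Rz(yaw) Ry(pitch) Rx(roll)).
In Python, from bench import robot, camera, camera_params, ticket, boxes_of, mark_of gives the robot as it stands.
- The arm moves only by the tool servo_tool, never from a script. Its argument "moves" is text: rows parted by semicolons, each of 5 numbers parted by spaces: the opening, from 0 (shut) to 1 (fully open), then the shift along the tool's x, y, z in units of 60 mm (1.0 is 60 mm), then the turn about the tool's z in units of 6 degrees (1.0 is 6 degrees). In form: fingers dx dy dz spin; .... A call has 1 to 8 rows; each row is the pose to reach, as a shift and turn from the pose commanded when the call began, along the tool's axes at that moment; what a row does not reach only later rows make up. A row lasts 1/8 s, in which the tool goes at most 62.5 mm and 10.7 degrees, less where a joint would pass 70% of its speed; a pose out of reach is approached as far as the arm can. A call with a gripper value outside its range is refused whole. The fingers move at their own pace and stop on an object; the grip force is fixed at half the most. Time passes only in rows, so rows that repeat a pose let the fingers close. It gives the time, the measured TCP pose, the force and the opening at its end, in the units of the state.
- robot.sense(): the state, without advancing time (a new reading comes with each control period).
- camera(name): name is "side" or "top" or "wrist"; returns the picture (420x560x3 uint8, red, green, blue); there is no depth.
- camera_params(name): a dict with "K" (3x3 intrinsics, pixels), "xyz" and "orientation" of the camera in the world. Camera axes: x right, y up, looking along -z (the intrinsics and any distortion apply to the point x, -y, -z); pixel columns grow to the right and rows downward; lengths in m; the calibration is good to about 2 mm. A picture is of the moment at which its call begins: read the wrist's pose just before it. camera_params takes no time and is no camera call; for the wrist camera it gives the pose at the moment of the call.
- ticket.hand_in(): hands the job in, once; it reports no verdict.
Trained networks look in the newest picture that a camera, given by its name, has taken for a name from the list of things; names that differ only in an ending like _2 or _b are one class to them, and where a whole thing is asked for, a point or a joint stands for the part that bears it (a point fixed in the world has none). Each returns a list of dicts, best first, with "conf" (0 to 1); they miss things now and then, are a little off and sometimes report something else, mostly with a low value. They report only what shows in the picture. A call takes as long as a camera call. They do not tell look-alikes from the thing itself.
- boxes_of(camera, name): "position" ([column, row] in pixels, amid what is visible of it).
- mark_of(camera, name): "position" ([column, row] in pixels: a listed point, or the origin of a listed thing).
The state is a dict: "clock": time; "q": joint angles; "qvel": joint speeds; "tau": joint torques, N m; "tool_pos": TCP position; "tcp_rot": TCP orientation; "contact_force": force on the tool from outside, world axes, zero at the start; "torque": the same for the moment, N m; "opening": opening from 0.0 (shut) to 1.0 (fully open).
Only numpy, scipy, OpenCV 4.12 (cv2) and the standard library are available. Lean on these libraries where they do the work, as an engineer would, in place of code of your own. Each camera call takes 0.05 s, during which the arm holds its last target. There are 200 camera calls.

### The job

Click the light base's aperture disc round with its thumb lever, one notch a push, until the widest of its twelve holes stands under the jar seat: each time push the lever gently through its free play until you feel it click over, then let it come right back, and never force it against its stop. Then stand the stone jar upright in the seat ring over that hole and let go, leaving the loupe, the tweezers and the penlight where they lie.

Things in the scene. Friction and masses are not known exactly. Their poses are not given: they have to be found in the camera images.
- light_base: Gem light base, fixed: white round housing 168 mm across under a clear fixed cover (top at 54 mm), white block behind it to 125 mm from the axis, 48 mm high. Origin on the disc's vertical axis at desk level; x points back to the block and the jar seat, y to the left, z up.
- aperture_disc (a joint): Angle (rad, growing clockwise from above) of the metal disc under the clear cover: 12 holes, 4 to 18 mm, each bigger than the last, 30 deg (0.5236 rad) apart, 50 mm from the axis. It rests only at whole notches. The 18 mm hole is under the seat at 2.618 (5 notches), or 8.901; starts at notch 1, 2 or 3. Only the lever moves it, one notch on a push, never back.
- thumb_lever: Lever turning about the disc's axis (origin there, 28 mm up), clockwise from above when pushed; springs back. At the pad: free play at 1 N for 4 to 36 mm (new each start), 2 N for 4 mm, then 4 rising to 8 or 9 N over 28 mm, then the click: it drops to 3 N, the disc jumps on. Hard stop 5 mm later; over 15 N (fast pushes add some) bends the pawl. Let go too soon, the disc falls back. Each push starts from rest.
- thumb_pad (a point): Centre of the upright black thumb pad on the lever, in front of the housing: 106 mm from the axis, 29 mm up; 18 mm along the lever, 9 mm thick, 34 mm high (12 to 46 mm up). It turns with the lever: +y is the way to push (from the robot's right to its left), the ribbed face to push is 4.5 mm toward -y, x points to the axis. Gap to the housing 13 mm.
- jar_seat (a point): Middle of the floor of the aluminium jar seat on the clear cover, over the lit port, 50 mm behind the disc's axis: a ring open at the top, 42.6 mm inside, 51 mm outside, 7 mm deep, its floor 54 mm above the desk.
- jar_centre (a point): Centre of the loose stone jar, 21.5 mm above its underside: upright round glass jar with a black screw cap (the top 11 mm), 38 mm across, 43 mm high, 0.04 to 0.06 kg. Starts upright on the desk to the right of the light base. In the seat its centre is 21.5 mm above the seat's floor.
- loupe: Folding metal loupe, 27 x 44 x 14 mm, lying at the right, behind the jar; not part of the job. Origin at the centre of its underside.
- tweezers: Steel tweezers, 162 mm long, 10 mm high, lying between light base and loupe, pointing away from the robot; not part of the job. Origin at the centre of the underside; length along y.
- penlight: Black penlight, 135 mm long, 16 mm high, lying between light base and jar, pointing away from the robot; not part of the job. Origin at the centre of the underside; length along y.
Mind the look-alikes: they are no part of the job. Leave any blue, pink or turquoise look-alike of the part that bears jar_centre alone.

How it is judged:
By the outcome, as a careful person would: the job done as asked, in the order asked, and still so for the second after the job is handed in, with the robot touching nothing.
It also fails if it takes over 72 s, if anything falls off the work surface, if the arm or the gripper's body presses on something with over 40 N, if the wrist force passes 120 N, or if a joint passes its speed limit or range.

## Working session

There is one attempt and no reset: what is moved stays moved. The work goes in short steps, Python scripts to look and compute and a tool call to move; the robot and the scene stay as the last step left them, time stands still between calls to the robot, and variables do not carry over. Pictures are saved under pics/ and viewed, about 8 in all and at most 12, crops included, and the job is handed in when it is done.

Besides the shell and the picture viewer there is one more tool, called after "Request:" as name(argument=value, ...) on one line, values as JSON. servo_tool: Moves the arm, as the interface text tells. Its arguments: {"type":"object","properties":{"moves":{"type":"string"}},"required":["moves"]}

```bash
mkdir -p pics; ls; cat > h.py <<'E'
import numpy as np, cv2
from scipy.spatial.transform import Rotation as Ro
from bench import robot, camera, camera_params, ticket, boxes_of, mark_of
def rot(o):
    o=np.array(o); return o if o.shape==(3,3) else Ro.from_euler('xyz',o).as_matrix()
def atz(cam,px,z,p=None):
    p=p or camera_params(cam); K=np.array(p['K']); a=np.linalg.inv(K)@[px[0],px[1],1]
    d=rot(p['orientation'])@[a[0],-a[1],-a[2]]; o=np.array(p['xyz']); return o+d*(z-o[2])/d[2]
def proj(cam,X,p=None):
    p=p or camera_params(cam); c=rot(p['orientation']).T@(np.array(X)-p['xyz']); v=np.array(p['K'])@[c[0],-c[1],-c[2]]; return v[:2]/v[2]
def save(n,im): cv2.imwrite('pics/'+n+'.png',im[...,::-1])
E
python3 - <<'E'
from h import *
s=robot.sense();print(s)
ims=[camera(c) for c in('top','side')]
save('a',np.vstack(ims)[:, :]) if 0 else [save(n,i) for n,i in zip(('top0','side0'),ims)]
for c in('top','side'):
    print(c,camera_params(c))
    for n,z in [('light_base',0),('thumb_pad',.029),('jar_seat',.054),('jar_centre',.0215),('loupe',0),('tweezers',0),('penlight',0)]:
        for m in mark_of(c,n)[:4]: print(n,np.round(m['position'],1),round(m['conf'],2),atz(c,m['position'],z).round(4))
E
```

```text
pics
{'clock': 0.0, 'q': array([ 1.20522118,  0.62931953,  0.03844924,  1.51834746, -0.02700346,
        0.99630728, -0.0199655 ]), 'qvel': array([ 0.00017656, -0.00023178, -0.00094225, -0.00021138, -0.00072945,
        0.00123256, -0.0006817 ]), 'tau': array([ 1.57857539e-03, -5.49723816e+01,  1.14424512e+00, -1.86631447e+01,
       -5.21500467e-02,  2.36589153e-02,  1.44697883e-04]), 'tool_pos': array([ 0.19176244, -0.62032508,  0.17837812]), 'tcp_rot': array([-3.13972936e+00,  2.41898495e-05,  2.99802355e-01]), 'contact_force': array([-0.58415393, -0.30801742,  0.00116339]), 'torque': array([-0.04952413,  0.00070157,  0.0196863 ]), 'opening': 0.9980073802225448}
top {'K': array([[425.92767906,   0.        , 279.75960475],
       [  0.        , 425.92767906, 208.76735012],
       [  0.        ,   0.        ,   1.        ]]), 'xyz': array([ 0.39363439, -0.19270375,  0.8998361 ]), 'orientation': array([ 0.17089021,  0.00480555, -1.59401154])}
light_base [163.6 207.4] 0.75 [0.558  0.0574 0.    ]
light_base [161.2 259. ] 0.43 [0.4478 0.0599 0.    ]
thumb_pad [160.5 258.4] 0.41 [0.4473 
[... 615 characters left out ...]
       [  0.        ,   0.        ,   1.        ]]), 'xyz': array([0.01175465, 0.6410335 , 0.68820542]), 'orientation': array([ 0.99666359,  0.00833789, -2.59454612])}
light_base [201.9 290.1] 0.8 [0.5577 0.0559 0.    ]
thumb_pad [247.5 298.4] 0.51 [0.45   0.0561 0.029 ]
jar_seat [186.5 255.8] 0.85 [0.6025 0.0392 0.054 ]
jar_centre [341.1 209.8] 0.89 [ 0.4402 -0.3045  0.0215]
jar_centre [338.3 178.9] 0.8 [ 0.5092 -0.4291  0.0215]
jar_centre [358.8 187.5] 0.71 [ 0.4475 -0.4164  0.0215]
jar_centre [316.  194.8] 0.7 [ 0.5207 -0.3334  0.0215]
loupe [260.6 186.8] 0.49 [ 0.676 -0.328  0.   ]
tweezers [247.5 202.4] 0.82 [ 0.6623 -0.25    0.    ]
penlight [314.1 229.6] 0.53 [ 0.4697 -0.2314  0.    ]
```

```bash
python3 - <<'E'
import cv2
a=cv2.imread('pics/top0.png'); cv2.imwrite('pics/top0c.png',cv2.resize(a[100:340,60:460],None,fx=2,fy=2,interpolation=3))
b=cv2.imread('pics/side0.png'); cv2.imwrite('pics/side0c.png',cv2.resize(b[130:370,130:460],None,fx=2.4,fy=2.4,interpolation=3))
E
```

```text
(no output)
```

View pics/top0c.png

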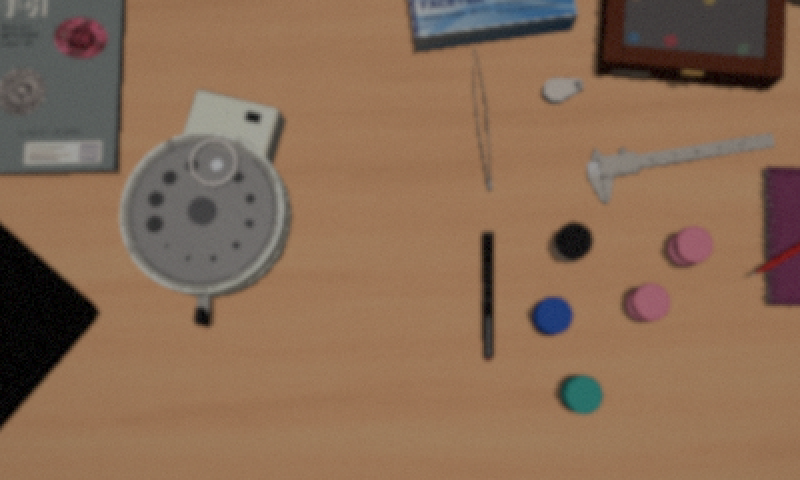

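View pics/side0c.png

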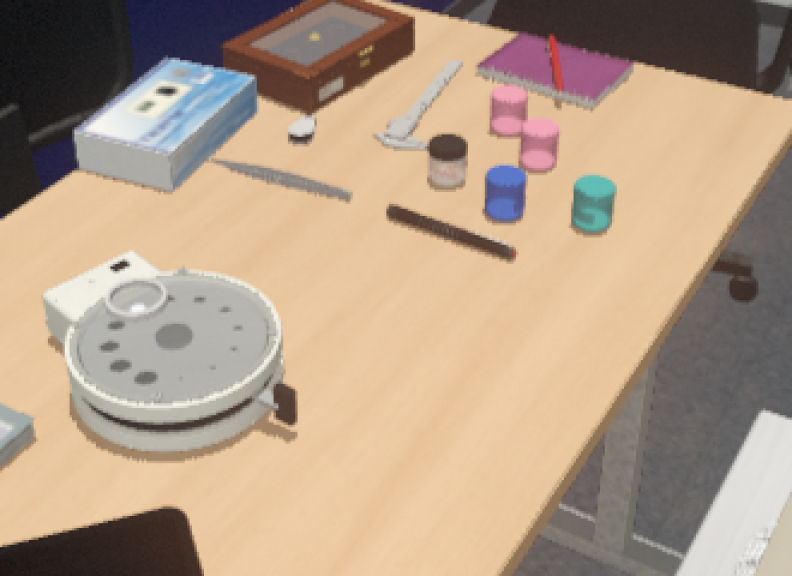

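```bash
python3 - <<'E'
from h import *
print('black corner', [(z,atz('top',(109,256),z).round(3)[:2],atz('side',(207,343),z).round(3)[:2]) for z in (0,.02,.1,.2,.3,.4,.5)])
print('jar cap top', atz('top',(60+574/2,100+241/2),.043), atz('side',(130+447/2.4,130+147/2.4),.043))
print(boxes_of('side','jar_centre'))
E
```

```text
black corner [(0, array([0.457, 0.17 ]), array([0.465, 0.158])), (0.02, array([0.455, 0.162]), array([0.452, 0.172])), (0.1, array([0.45, 0.13]), array([0.399, 0.228])), (0.2, array([0.443, 0.09 ]), array([0.333, 0.298])), (0.3, array([0.436, 0.049]), array([0.268, 0.369])), (0.4, array([0.429, 0.009]), array([0.202, 0.439])), (0.5, array([ 0.422, -0.031]), array([0.136, 0.509]))]
jar cap top [ 0.51411116 -0.32793489  0.043     ] [ 0.51141307 -0.31630101  0.043     ]
[{'position': [313.7, 194.0], 'conf': 0.87}, {'position': [376.8, 214.6], 'conf': 0.81}, {'position': [355.8, 186.6], 'conf': 0.76}, {'position': [338.8, 213.7], 'conf': 0.75}]
```

Request:
servo_tool(moves="0 0 -1 0 0.7; 0 1 -2 0 1.5; 0 2 -3 0 2.2; 0 3 -4 0 2.8; 0 4 -5 0 2.8; 0 5 -5.5 0 2.8; 0 5 -5.5 0 2.8")

```text
clock: 1.72
tool_pos: [0.3652, -0.2396, 0.1798]
tcp_rot: [3.141, -0.001, 0.006]
contact_force: [0.9, -0.6, 0.6]
opening: 0.292
```

Request:
servo_tool(moves="0 0.5 -1 0 0; 0 1 -2 0 0; 0 1.3 -3 0 0; 0 1.3 -3.7 0 0; 0 1.3 -3.7 0 0;0 1.3 -3.7 0 0")

```text
clock: 2.48
tool_pos: [0.4405, -0.0193, 0.1794]
tcp_rot: [3.141, -0.0, 0.006]
contact_force: [-0.9, -0.3, 0.3]
opening: 0.007
```

```bash
python3 - <<'E'
from h import *
s=robot.sense(); print(s['clock'],s['tool_pos'],s['tcp_rot'])
p=camera_params('wrist'); w=camera('wrist')
for n,z in [('light_base',0),('thumb_pad',.029),('jar_seat',.054)]:
  for m in mark_of('wrist',n)[:3]: print(n,np.round(m['position']),round(m['conf'],2),atz('wrist',m['position'],z,p).round(4))
t=camera('top')
for n,z in [('light_base',0),('thumb_pad',.029),('jar_seat',.054)]:
  for m in mark_of('top',n)[:3]: print(n,np.round(m['position']),round(m['conf'],2),atz('top',m['position'],z).round(4))
save('w1',np.hstack([w[:,:400],cv2.resize(t[100:310,60:260],(400,420))]))
E
```

```text
2.475 [ 0.44045669 -0.01931357  0.17940192] [ 3.14094483e+00 -1.93622980e-04  6.39560137e-03]
light_base [213.  82.] 0.73 [0.5539 0.0504 0.    ]
jar_seat [217.  15.] 0.75 [0.6041 0.0346 0.054 ]
light_base [169. 208.] 0.96 [0.5561 0.0453 0.    ]
jar_seat [168. 180.] 0.61 [0.6047 0.0345 0.054 ]
```

View pics/w1.png

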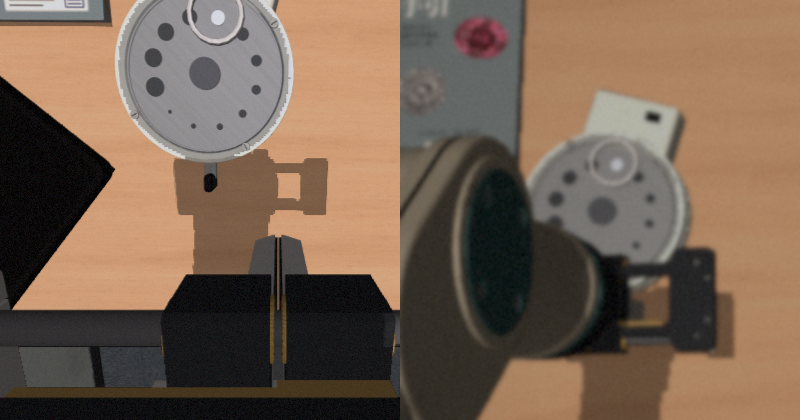

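```bash
python3 - <<'E'
from h import *
for px,z in [((210,182),.046),((205,73),.05),((218,17),.054),((205,73),.035)]: print(px,atz('wrist',px,z).round(4))
X=robot.sense()['tool_pos']; print(proj('wrist',X))
p=camera_params('wrist');print(p['K'][0,0],p['xyz'])
for x in (237,250,262): print(atz('wrist',(265,x),.18),atz('wrist',(290,x),.18))
E
```

```text
(210, 182) [0.4522 0.0493 0.046 ]
(205, 73) [0.556  0.0486 0.05  ]
(218, 17) [0.6022 0.034  0.054 ]
(205, 73) [0.5581 0.0517 0.035 ]
[277.16317769 234.92545036]
334.06864415390777 [ 0.50924897 -0.01890884  0.38379486]
[ 0.43926134 -0.01147684  0.18      ] [ 0.43932144 -0.02753934  0.18      ]
[ 0.43037718 -0.01143506  0.18      ] [ 0.43043644 -0.02765753  0.18      ]
[ 0.42201793 -0.01139575  0.18      ] [ 0.42207637 -0.02776874  0.18      ]
```

Request:
servo_tool(moves="0 0.14 -0.4 0.8 0; 0 0.14 -0.5 1.6 0; 0 0.14 -0.5 2.3 0; 0 0.14 -0.5 2.62 0; 0 0.14 -0.5 2.62 0; 0 0.14 -0.5 2.62 0")

```text
clock: 3.62
tool_pos: [0.4493, 0.0113, 0.0227]
tcp_rot: [-3.142, -0.001, 0.006]
contact_force: [-0.5, 0.8, 0.6]
opening: 0.005
```

Request:
servo_tool(moves="0 0 -0.1 0 0; 0 0 -0.2 0 0; 0 0 -0.25 0 0; 0 0 -0.25 0 0")

```text
clock: 4.12
tool_pos: [0.4487, 0.0269, 0.0223]
tcp_rot: [-3.141, -0.0, 0.007]
contact_force: [-0.1, 0.2, 0.5]
opening: 0.003
```

Request:
servo_tool(moves="0 -0.02 -0.09 0 0.5; 0 -0.032 -0.19 0 1; 0 -0.04 -0.286 0 1.5; 0 -0.044 -0.383 0 2; 0 -0.044 -0.383 0 2")

```text
clock: 4.75
tool_pos: [0.4458, 0.0497, 0.0221]
tcp_rot: [3.142, 0.0, -0.202]
contact_force: [0.0, -0.0, 0.5]
opening: 0.002
```

Request:
servo_tool(moves="0 -0.02 -0.09 0 0.5; 0 -0.032 -0.19 0 1; 0 -0.032 -0.19 0 1")

```text
clock: 5.12
tool_pos: [0.4463, 0.061, 0.0221]
tcp_rot: [3.141, -0.0, -0.306]
contact_force: [-0.2, -0.8, 0.2]
opening: 0.003
```

Request:
servo_tool(moves="0 -0.01 -0.047 0 0.25; 0 -0.02 -0.09 0 0.5; 0 -0.02 -0.09 0 0.5")

```text
clock: 5.5
tool_pos: [0.4467, 0.0666, 0.0221]
tcp_rot: [-3.142, -0.0, -0.36]
contact_force: [-0.1, 0.3, 0.0]
opening: 0.003
```

```bash
python3 - <<'E'
from h import *
s=robot.sense(); print(s['clock'],s['contact_force'],s['torque'])
b=camera('side'); save('side1',cv2.resize(b[220:380,130:330],None,fx=3,fy=3,interpolation=3))
E
```

```text
5.5 [-0.10487146  0.33201897  0.02858237] [ 0.03959401 -0.01680439  0.00547471]
```

View pics/side1.png

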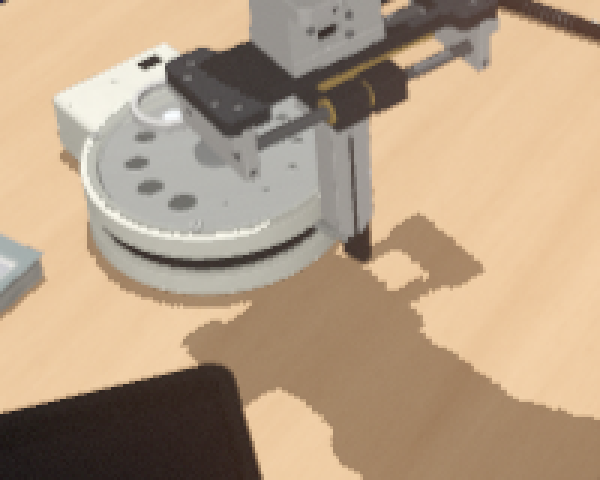

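```bash
python3 - <<'E'
from h import *
f=lambda X:((proj('side',X)-[130,220])*3).round()
s=robot.sense();print('tcp',f(s['tool_pos']),f(s['tool_pos']+[0,0,.03]))
import math
for th in (0,10,20,30,40):
    t=math.radians(th)
    print(th,[f([.557-.106*math.cos(t),.051+.106*math.sin(t),z]) for z in(.012,.046)])
print(mark_of('side','thumb_pad'))
E
```

```text
tcp [348. 256.] [345. 218.]
0 [array([357., 251.]), array([355., 208.])]
10 [array([338., 268.]), array([335., 225.])]
20 [array([314., 283.]), array([310., 240.])]
30 [array([286., 295.]), array([282., 252.])]
40 [array([256., 305.]), array([252., 262.])]
[{'position': [246.8, 299.8], 'conf': 0.48}]
```

```bash
python3 - <<'E'
from h import *
w=camera('wrist'); b=camera('side')
print(proj('wrist',robot.sense()['tool_pos']),mark_of('wrist','thumb_pad'))
save('c2',np.hstack([cv2.resize(w[140:290,180:330],(400,400),interpolation=3),cv2.resize(b[260:330,220:290],(400,400),interpolation=3)]))
E
```

```text
[276.77849837 235.18729223] []
```

View pics/c2.png

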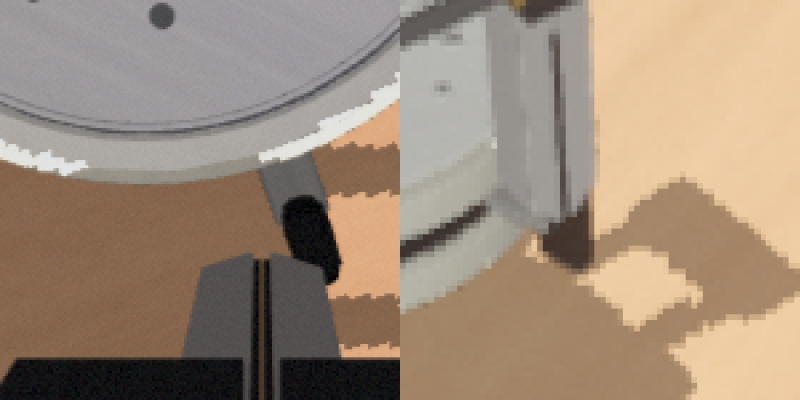

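```bash
python3 - <<'E'
from h import *
s=robot.sense(); print(s['tool_pos'])
R=rot(s['tcp_rot'])
for c in [(325,280),(335,275),(315,280),(302,203),(290,205),(318,203),(312,240),(262,260),(325,265),(290,155)]:
    px=(180+c[0]*150/400,140+c[1]*150/400)
    for z in (.012,.046): 
        X=atz('wrist',px,z); print(c,z,X.round(4),(R.T@(X-s['tool_pos'])*1000).round(1),end=' ')
    print()
E
```

```text
[0.44667813 0.06639973 0.02210005]
(325, 280) 0.012 [0.4309 0.0541 0.012 ] [-10.4  17.1  10.1] (325, 280) 0.046 [0.4436 0.0522 0.046 ] [  2.2  14.4 -23.9] 
(335, 275) 0.012 [0.4313 0.0513 0.012 ] [-9.  19.6 10.1] (335, 275) 0.046 [0.444  0.0498 0.046 ] [  3.3  16.5 -23.9] 
(315, 280) 0.012 [0.4319 0.0565 0.012 ] [-10.4  14.5  10.1] (315, 280) 0.046 [0.4444 0.0542 0.046 ] [  2.2  12.3 -23.9] 
(302, 203) 0.012 [0.4522 0.0526 0.012 ] [10.  11.  10.1] (302, 203) 0.046 [0.4615 0.0509 0.046 ] [ 19.3   9.3 -23.9] 
(290, 205) 0.012 [0.4527 0.0556 0.012 ] [ 9.5  8.  10.1] (290, 205) 0.046 [0.462  0.0534 0.046 ] [ 18.9   6.8 -23.9] 
(318, 203) 0.012 [0.4508 0.0489 0.012 ] [10.  15.  10.1] (318, 203) 0.046 [0.4603 0.0478 0.046 ] [ 19.3  12.6 -23.9] 
(312, 240) 0.012 [0.4422 0.0536 0.012 ] [ 0.3 13.6 10.1] (312, 240) 0.046 [0.4531 0.0517 0.046 ] [ 11.2  11.5 -23.9] 
(262, 260) 0.012 [0.4417 0.0672 0.012 ] [-5.   1.  10.1] (262, 260) 0.046 [0.4527 0.0632 0.046 ] [  6.7   0.9 -23.9] 
(325, 265) 0.012 [0.4348 0.0527 0.012 ] [-6.3 17.  10.1] (325, 265) 0.046 [0.4468 0.051  0.046 ] [  5.6  14.3 -23.9] 
(290, 155) 0.012 [0.4647 0.0512 0.012 ] [22.3  7.9 10.1] (290, 155) 0.046 [0.4721 0.0497 0.046 ] [ 29.6   6.7 -23.9]
```

Request:
servo_tool(moves="0 -0.2 0 -0.8 0; 0 0.1 0.4 -0.8 -1.5; 0 0.447 0.75 -0.6 -3.1; 0 0.447 0.75 0 -3.4; 0 0.447 0.75 0.1 -3.4; 0 0.447 0.75 0.1 -3.4")

```text
clock: 6.5
tool_pos: [0.4555, 0.0152, 0.0161]
tcp_rot: [3.142, 0.001, -0.004]
contact_force: [0.4, -0.3, 0.4]
opening: 0.005
```

Request:
servo_tool(moves="0 0 -0.1 0 0; 0 0 -0.2 0 0; 0 0 -0.3 0 0; 0 0 -0.3 0 0")

```text
clock: 7.0
tool_pos: [0.4562, 0.0339, 0.0163]
tcp_rot: [-3.141, -0.001, -0.002]
contact_force: [0.3, -0.2, -0.4]
opening: 0.007
```

Request:
servo_tool(moves="0 -0.013 -0.09 0 0.5; 0 -0.022 -0.18 0 1; 0 -0.026 -0.271 0 1.5; 0 -0.026 -0.271 0 1.5")

```text
clock: 7.5
tool_pos: [0.4546, 0.0491, 0.0161]
tcp_rot: [3.141, -0.0, -0.16]
contact_force: [-1.3, -1.5, 0.4]
opening: 0.003
```

```bash
python3 - <<'E'
from h import *
s=robot.sense(); print(s['clock'],s['contact_force'],s['torque'])
w=camera('wrist'); b=camera('side')
save('c3',np.hstack([cv2.resize(w[140:290,180:330],(400,400),interpolation=3),cv2.resize(b[260:330,220:290],(400,400),interpolation=3)]))
E
```

```text
7.5 [-1.30609122 -1.49330505  0.35017768] [-0.22079807  0.02898102 -0.02351313]
```

View pics/c3.png

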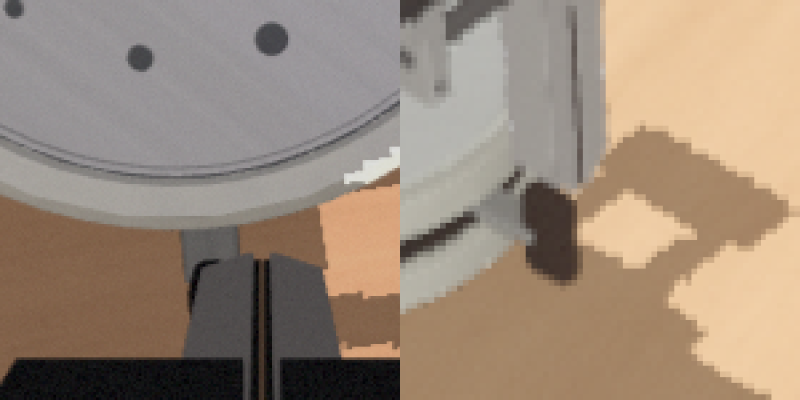

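Request:
servo_tool(moves="0 -0.006 -0.045 0 0.25; 0 -0.013 -0.09 0 0.5; 0 -0.013 -0.09 0 0.5")

```text
clock: 7.98
tool_pos: [0.4546, 0.0549, 0.0161]
tcp_rot: [-3.142, 0.0, -0.213]
contact_force: [-0.1, -1.4, 1.3]
opening: 0.006
```

Request:
servo_tool(moves="0 -0.006 -0.045 0 0.25; 0 -0.013 -0.09 0 0.5; 0 -0.013 -0.09 0 0.5")

```text
clock: 8.35
tool_pos: [0.4551, 0.0604, 0.0161]
tcp_rot: [-3.142, -0.0, -0.266]
contact_force: [-0.5, -1.8, 0.1]
opening: 0.006
```

Request:
servo_tool(moves="0 -0.006 -0.045 0 0.25; 0 -0.013 -0.09 0 0.5; 0 -0.013 -0.09 0 0.5")

```text
clock: 8.72
tool_pos: [0.4556, 0.0656, 0.0161]
tcp_rot: [3.141, -0.0, -0.318]
contact_force: [-0.8, -2.6, 0.6]
opening: 0.004
```

Request:
servo_tool(moves="0 -0.006 -0.045 0 0.25; 0 -0.013 -0.09 0 0.5; 0 -0.013 -0.09 0 0.5")

```text
clock: 9.1
tool_pos: [0.4565, 0.0706, 0.016]
tcp_rot: [3.141, 0.0, -0.371]
contact_force: [-0.1, -4.6, 0.8]
opening: 0.004
```

Request:
servo_tool(moves="0 -0.013 -0.09 0 0.5; 0 -0.022 -0.18 0 1; 0 -0.026 -0.271 0 1.5; 0 -0.026 -0.271 0 1.5")

```text
clock: 9.6
tool_pos: [0.4604, 0.0854, 0.016]
tcp_rot: [3.14, 0.0, -0.528]
contact_force: [-1.6, -7.8, 2.0]
opening: 0.004
```

Request:
servo_tool(moves="0 -0.006 -0.045 0 0.25;  0 -0.006 -0.045 0 0.25")

```text
clock: 9.85
tool_pos: [0.4611, 0.0874, 0.016]
tcp_rot: [3.139, 0.0, -0.555]
contact_force: [-1.4, -7.3, 2.4]
opening: 0.004
```

Request:
servo_tool(moves="0 -0.005 -0.036 0 0.2;  0 -0.005 -0.036 0 0.2")

```text
clock: 10.1
tool_pos: [0.4617, 0.089, 0.0159]
tcp_rot: [3.139, 0.001, -0.576]
contact_force: [-1.7, -7.5, 2.5]
opening: 0.006
```

Request:
servo_tool(moves="0 -0.005 -0.036 0 0.2;  0 -0.005 -0.036 0 0.2")

```text
clock: 10.35
tool_pos: [0.4623, 0.0908, 0.0159]
tcp_rot: [3.138, 0.001, -0.597]
contact_force: [-2.4, -8.4, 3.3]
opening: 0.002
```

Request:
servo_tool(moves="0 -0.005 -0.036 0 0.2;  0 -0.005 -0.036 0 0.2")

```text
clock: 10.6
tool_pos: [0.4638, 0.0937, 0.016]
tcp_rot: [3.139, 0.001, -0.618]
contact_force: [-1.5, -4.3, 2.0]
opening: 0.001
```

Request:
servo_tool(moves="0 0.068 0.263 0 -1.5; 0 0.177 0.513 0 -3; 0 0.322 0.743 0 -4.5; 0 0.483 0.927 0 -5.85; 0 0.54 1.01 0 -5.85; 0 0.54 1.01 0 -5.85")

```text
clock: 11.35
tool_pos: [0.4565, 0.0273, 0.0161]
tcp_rot: [-3.141, -0.0, -0.006]
contact_force: [0.2, 0.1, 0.4]
opening: 0.005
```

```bash
python3 - <<'E'
from h import *
s=robot.sense(); print(s['clock'],s['contact_force'],s['tool_pos'])
w=camera('wrist'); t=camera('top')
save('c4',np.hstack([w[:,60:360],cv2.resize(t[130:270,100:220],(360,420),interpolation=3)]))
E
```

```text
11.35 [0.20957113 0.13145662 0.41001316] [0.45653377 0.02734417 0.01611558]
```

View pics/c4.png

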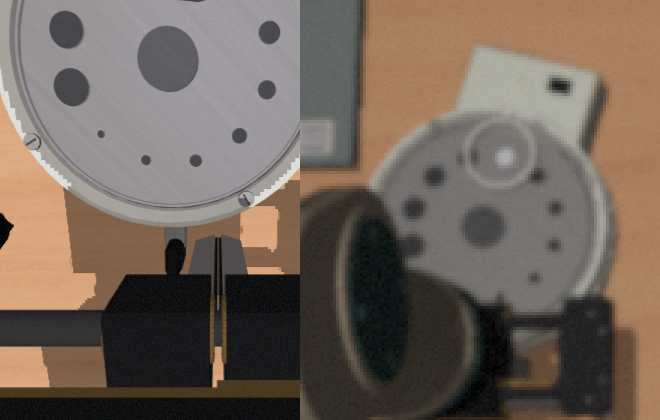

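Request:
servo_tool(moves="0 0 -0.1 0 0; 0 -0.018 -0.235 0 0.75; 0 -0.026 -0.371 0 1.5; 0 -0.023 -0.507 0 2.25; 0 -0.009 -0.643 0 3; 0 0.015 -0.777 0 3.75; 0 0.05 -0.908 0 4.5; 0 0.079 -0.994 0 5")

```text
clock: 12.45
tool_pos: [0.4603, 0.0846, 0.016]
tcp_rot: [3.138, -0.0, -0.531]
contact_force: [-0.9, -8.7, 2.1]
opening: 0.004
```

Request:
servo_tool(moves="0 -0.006 -0.045 0 0.25; 0 -0.012 -0.081 0 0.45; 0 -0.012 -0.081 0 0.45")

```text
clock: 12.82
tool_pos: [0.4618, 0.0886, 0.016]
tcp_rot: [3.138, -0.0, -0.577]
contact_force: [-1.1, -8.4, 2.5]
opening: 0.001
```

Request:
servo_tool(moves="0 -0.005 -0.036 0 0.2; 0 -0.007 -0.054 0 0.3; 0 -0.007 -0.054 0 0.3")

```text
clock: 13.2
tool_pos: [0.4628, 0.0912, 0.0159]
tcp_rot: [3.137, -0.0, -0.608]
contact_force: [-2.5, -7.7, 4.1]
opening: 0.002
```

Request:
servo_tool(moves="0 -0.003 -0.018 0 0.1;  0 -0.003 -0.018 0 0.1")

```text
clock: 13.45
tool_pos: [0.4637, 0.093, 0.016]
tcp_rot: [3.138, -0.0, -0.618]
contact_force: [-0.9, -6.5, 2.7]
opening: 0.004
```

Request:
servo_tool(moves="0 -0.003 -0.018 0 0.1;  0 -0.003 -0.018 0 0.1")

```text
clock: 13.7
tool_pos: [0.4654, 0.096, 0.0161]
tcp_rot: [3.141, -0.0, -0.627]
contact_force: [-0.2, -2.8, 1.2]
opening: 0.005
```

```bash
cat >> h.py <<'E'
def holes(im):
    # darkness sums at the 12 hole places of the top view (clockwise from the seat)
    g=cv2.cvtColor(im,cv2.COLOR_RGB2GRAY).astype(float)
    P=[(215,163),(238,177),(250,198),(249,223),(236,245),(213,258),(187,258),(167,245),(155,223),(155,199),(170,177),(193,164)]
    out=[]
    for x,y in P:
        c,r=60+x/2,100+y/2; q=g[int(r-5):int(r+7),int(c-5):int(c+7)]
        out.append(int(np.clip(np.median(q)-q-12,0,None).sum()))
    return out
E
python3 - <<'E'
from h import *
print(holes(cv2.imread('pics/top0.png')[...,::-1])); print(holes(camera('top')),robot.sense()['contact_force'])
E
```

```text
[0, 590, 429, 312, 207, 101, 41, 5, 1165, 1094, 1010, 192]
[0, 245, 645, 488, 359, 223, 100, 37, 49, 1264, 1220, 714] [-0.69174414 -2.72351284  1.20175585]
```

Request:
servo_tool(moves="0 0.068 0.263 0 -1.5; 0 0.177 0.513 0 -3; 0 0.322 0.743 0 -4.5; 0 0.496 0.94 0 -5.95; 0 0.554 1.021 0 -5.95; 0 0.554 1.021 0 -5.95")

```text
clock: 14.5
tool_pos: [0.4565, 0.0274, 0.0161]
tcp_rot: [-3.141, -0.0, -0.006]
contact_force: [0.8, -0.3, -0.1]
opening: 0.01
```

```bash
python3 -c "
from h import *
print(holes(camera('top')),robot.sense()['tool_pos'],robot.sense()['clock'])"
```

```text
[0, 740, 678, 518, 376, 2549, 173, 104, 1609, 1145, 1158, 330] [0.45647843 0.02773711 0.01607554] 14.55
```

Request:
servo_tool(moves="0 0 -0.1 0 0; 0 -0.018 -0.235 0 0.75; 0 -0.026 -0.371 0 1.5; 0 -0.023 -0.507 0 2.25; 0 -0.009 -0.643 0 3; 0 0.015 -0.777 0 3.75; 0 0.05 -0.908 0 4.5; 0 0.079 -0.994 0 5")

```text
clock: 15.55
tool_pos: [0.4605, 0.0848, 0.016]
tcp_rot: [3.138, -0.0, -0.531]
contact_force: [-0.7, -8.6, 3.1]
opening: 0.005
```

Request:
servo_tool(moves="0 -0.006 -0.045 0 0.25; 0 -0.013 -0.09 0 0.5; 0 -0.017 -0.126 0 0.7; 0 -0.019 -0.144 0 0.8; 0 -0.019 -0.153 0 0.85; 0 -0.019 -0.153 0 0.85")

```text
clock: 16.3
tool_pos: [0.4642, 0.0937, 0.016]
tcp_rot: [3.139, -0.001, -0.618]
contact_force: [-0.1, -4.5, 0.7]
opening: 0.005
```

Request:
servo_tool(moves="0 -0.003 -0.018 0 0.1;  0 -0.003 -0.018 0 0.1")

```text
clock: 16.55
tool_pos: [0.4656, 0.0964, 0.0161]
tcp_rot: [-3.141, -0.0, -0.627]
contact_force: [1.4, -4.1, 0.5]
opening: 0.003
```

```bash
python3 -c "
from h import *
print(holes(camera('top')),robot.sense()['tool_pos'],robot.sense()['contact_force'])"
```

```text
[0, 512, 788, 670, 478, 350, 228, 117, 52, 17, 1195, 592] [0.46563147 0.09634102 0.01612443] [ 0.15211624 -3.73797316  0.67267322]
```

Request:
servo_tool(moves="0 0.068 0.263 0 -1.5; 0 0.177 0.513 0 -3; 0 0.322 0.743 0 -4.5; 0 0.496 0.94 0 -5.95; 0 0.554 1.021 0 -5.95; 0 0.554 1.021 0 -5.95")

```text
clock: 17.35
tool_pos: [0.4566, 0.0274, 0.0161]
tcp_rot: [-3.141, -0.0, -0.007]
contact_force: [-0.4, 0.6, 0.4]
opening: 0.007
```

```bash
python3 -c "
from h import *
print(holes(camera('top')),robot.sense()['tool_pos'],robot.sense()['clock'])"
```

```text
[0, 895, 857, 675, 505, 2508, 149, 240, 1667, 30, 1139, 461] [0.45653703 0.02776354 0.01607251] 17.4
```

Request:
servo_tool(moves="0 0 -0.1 0 0; 0 -0.018 -0.235 0 0.75; 0 -0.026 -0.371 0 1.5; 0 -0.023 -0.507 0 2.25; 0 -0.009 -0.643 0 3; 0 0.015 -0.777 0 3.75; 0 0.05 -0.908 0 4.5; 0 0.079 -0.994 0 5")

```text
clock: 18.4
tool_pos: [0.4605, 0.0848, 0.016]
tcp_rot: [3.138, -0.0, -0.531]
contact_force: [-0.9, -8.9, 3.0]
opening: 0.006
```

Request:
servo_tool(moves="0 -0.006 -0.045 0 0.25; 0 -0.013 -0.09 0 0.5; 0 -0.017 -0.126 0 0.7; 0 -0.019 -0.144 0 0.8; 0 -0.019 -0.153 0 0.85; 0 -0.019 -0.153 0 0.85")

```text
clock: 19.15
tool_pos: [0.4643, 0.0937, 0.0161]
tcp_rot: [3.139, -0.0, -0.618]
contact_force: [0.3, -4.6, 1.9]
opening: 0.003
```

Request:
servo_tool(moves="0 -0.003 -0.018 0 0.1;  0 -0.003 -0.018 0 0.1")

```text
clock: 19.4
tool_pos: [0.4657, 0.0964, 0.0161]
tcp_rot: [-3.141, -0.0, -0.627]
contact_force: [0.4, -3.6, 2.2]
opening: 0.009
```

```bash
python3 -c "
from h import *
print(holes(camera('top')),robot.sense()['tool_pos'],robot.sense()['contact_force'])"
```

```text
[3, 696, 1044, 807, 668, 517, 331, 223, 93, 34, 139, 727] [0.46567298 0.09636434 0.01612635] [-0.74240036 -3.61306475  0.86316733]
```

Request:
servo_tool(moves="0 0.068 0.263 0 -1.5; 0 0.177 0.513 0 -3; 0 0.322 0.743 0 -4.5; 0 0.496 0.94 0 -5.95; 0 0.554 1.021 0 -5.95; 0 0.554 1.021 0 -5.95")

```text
clock: 20.2
tool_pos: [0.4566, 0.0274, 0.0161]
tcp_rot: [-3.141, -0.0, -0.007]
contact_force: [-0.8, 0.5, 0.2]
opening: 0.005
```

```bash
python3 -c "
from h import *
t=camera('top');print(holes(t),robot.sense()['clock'])
save('c5',np.hstack([camera('wrist')[:,60:360],cv2.resize(t[130:270,100:220],(360,420),interpolation=3)]))"
```

```text
[2, 1031, 1043, 869, 695, 2283, 160, 110, 1805, 69, 18, 585] 20.25
```

View pics/c5.png

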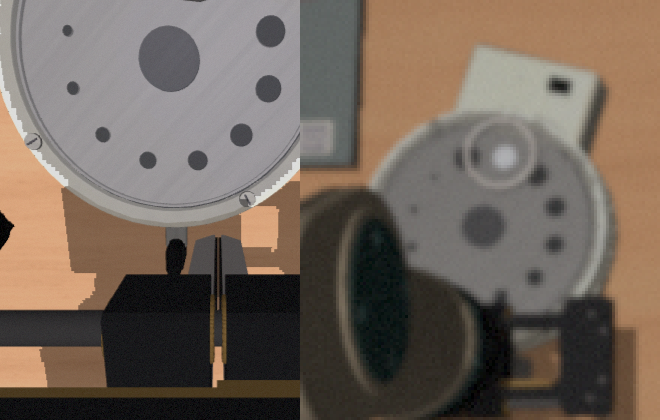

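Request:
servo_tool(moves="0 0 -0.1 0 0; 0 -0.018 -0.235 0 0.75; 0 -0.026 -0.371 0 1.5; 0 -0.023 -0.507 0 2.25; 0 -0.009 -0.643 0 3; 0 0.015 -0.777 0 3.75; 0 0.05 -0.908 0 4.5; 0 0.079 -0.994 0 5")

```text
clock: 21.3
tool_pos: [0.4605, 0.0846, 0.016]
tcp_rot: [3.138, -0.0, -0.531]
contact_force: [-1.0, -8.7, 2.3]
opening: 0.004
```

Request:
servo_tool(moves="0 -0.006 -0.045 0 0.25; 0 -0.013 -0.09 0 0.5; 0 -0.017 -0.126 0 0.7; 0 -0.019 -0.144 0 0.8; 0 -0.019 -0.153 0 0.85; 0 -0.019 -0.153 0 0.85")

```text
clock: 22.05
tool_pos: [0.4641, 0.0933, 0.016]
tcp_rot: [3.139, -0.0, -0.618]
contact_force: [-1.3, -5.1, 2.5]
opening: 0.007
```

Request:
servo_tool(moves="0 -0.003 -0.018 0 0.1;  0 -0.003 -0.018 0 0.1")

```text
clock: 22.3
tool_pos: [0.4657, 0.0962, 0.0161]
tcp_rot: [3.142, -0.0, -0.627]
contact_force: [-0.6, -3.3, 1.3]
opening: 0.003
```

```bash
python3 -c "
from h import *
print(holes(camera('top')),robot.sense()['tool_pos'],robot.sense()['contact_force'])"
```

```text
[7, 678, 1258, 1010, 867, 678, 489, 322, 208, 80, 31, 0] [0.46569736 0.0962413  0.01610685] [ 0.70766784 -3.26140103  1.65435289]
```

Request:
servo_tool(moves="0 0.068 0.263 0 -1.5; 0 0.177 0.513 0 -3; 0 0.322 0.743 0 -4.5; 0 0.496 0.94 0 -5.95; 0 0.554 1.021 0 -5.95; 0.1 0.62 1.1 -0.8 -5.95; 0.3 0.7 1.2 -1.8 -5.95; 0.65 0.8 1.4 -2.6 -5.95")

```text
clock: 23.35
tool_pos: [0.4558, 0.0015, 0.1743]
tcp_rot: [-3.14, -0.002, -0.005]
contact_force: [0.7, 0.9, -0.3]
opening: 0.275
```

```bash
python3 -c "
from h import *
s=robot.sense();print(s['clock'],s['tool_pos'],s['tcp_rot'])"
```

```text
23.35 [0.45575616 0.0014522  0.17427282] [-3.13982161e+00 -1.63705328e-03 -4.56867822e-03]
```

Request:
servo_tool(moves="0.65 0 1 0 0; 0.65 0.1 2 0 0; 0.65 0.15 3 0 0; 0.65 0.2 4 0 0; 0.65 0.2 5 0 0; 0.65 0.2 5.3 0 0; 0.65 0.2 5.3 0 0")

```text
clock: 24.22
tool_pos: [0.4661, -0.3179, 0.1717]
tcp_rot: [-3.14, -0.0, -0.006]
contact_force: [0.9, 0.3, 0.2]
opening: 0.65
```

```bash
python3 -c "
from h import *
s=robot.sense();print(s['clock'],s['tool_pos'],s['tcp_rot'])
p=camera_params('wrist');w=camera('wrist');save('w6',w)
t=camera('top');print(holes(t));save('t6',t)
for m in mark_of('wrist','jar_centre'): print(m['conf'],m['position'],atz('wrist',m['position'],.0215,p))
for m in mark_of('top','jar_seat')+mark_of('top','light_base'): print(m['conf'],m['position'],atz('top',m['position'],.054))
save('c6',np.hstack([w[:,:440],cv2.resize(t[130:270,100:220],(360,420),interpolation=3)]))"
```

```text
24.225 [ 0.46613746 -0.31788865  0.17170744] [-3.14041737e+00 -1.74841932e-05 -6.39826809e-03]
[85, 1217, 1224, 1185, 987, 760, 530, 388, 216, 128, 50, 0]
0.89 [355.1, 201.8] [ 0.45291871 -0.40256483  0.0215    ]
0.8 [289.2, 278.1] [ 0.36309207 -0.33088569  0.0215    ]
0.76 [287.2, 143.1] [ 0.51631672 -0.32861542  0.0215    ]
0.6 [406.4, 144.6] [ 0.51388651 -0.45320964  0.0215    ]
0.98 [164.4, 178.8] [0.60742935 0.04211453 0.054     ]
0.83 [164.9, 206.5] [0.54988343 0.03978777 0.054     ]
```

View pics/c6.png

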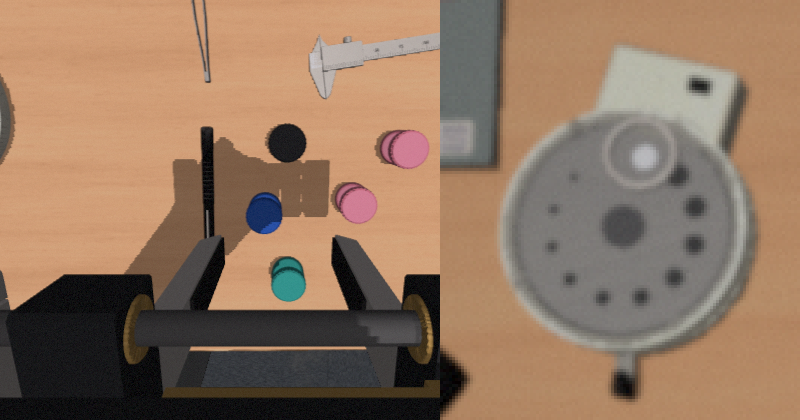

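Request:
servo_tool(moves="0.65 0.83 0.17 0 0; 0.65 0.83 0.17 0.6 0; 0.65 0.83 0.17 1.2 0; 0.65 0.83 0.17 1.2 0")

```text
clock: 24.98
tool_pos: [0.5141, -0.3259, 0.0978]
tcp_rot: [-3.138, 0.005, -0.002]
contact_force: [-0.4, -0.5, -0.8]
opening: 0.652
```

```bash
python3 -c "
from h import *
s=robot.sense();print(s['clock'],s['tool_pos'],s['tcp_rot'])
p=camera_params('wrist');w=camera('wrist')
hsv=cv2.cvtColor(w,cv2.COLOR_RGB2GRAY)
for X in ([.516,-.328,.043],s['tool_pos']): print(proj('wrist',X,p))
for m in mark_of('wrist','jar_centre'): print(m['conf'],m['position'],atz('wrist',m['position'],.0215,p))
m=(hsv[:235]<35).astype(np.uint8); n,l,st,c=cv2.connectedComponentsWithStats(m)
for i in range(1,n):
  if st[i,4]>300: print(st[i],c[i],atz('wrist',c[i],.043,p))
"
```

```text
24.975 [ 0.51410586 -0.32591571  0.09784185] [-3.13802132e+00  4.91354129e-03 -2.21684500e-03]
[279.94224244 210.48426634]
[277.12438306 234.95482572]
0.91 [420.6, 207.5] [ 0.51272121 -0.44981921  0.0215    ]
0.89 [252.7, 280.1] [ 0.44446538 -0.30304318  0.0215    ]
0.89 [281.9, 356.7] [ 0.36277861 -0.32981433  0.0215    ]
0.68 [279.8, 205.8] [ 0.51454928 -0.32798015  0.0215    ]
0.6 [362.3, 268.0] [ 0.45623113 -0.40273882  0.0215    ]
[178 181  16  54 739] [185.57239513 206.79837618] [ 0.51923837 -0.25255239  0.043     ]
[ 258  184   46   46 1677] [280.58437686 206.49850924] [ 0.51929082 -0.32851739  0.043     ]
```

Request:
servo_tool(moves="0.65 0.03 0 0.5 0; 0.65 0.03 0 1 0; 0.65 0.03 0 1.42 0; 0.65 0.03 0 1.42 0; 0.65 0.03 0 1.42 0")

```text
clock: 25.7
tool_pos: [0.5189, -0.3295, 0.0169]
tcp_rot: [3.14, -0.003, -0.004]
contact_force: [0.6, -1.0, -0.0]
opening: 0.65
```

Request:
servo_tool(moves="0.3 0 0 0 0; 0.3 0 0 0 0; 0.3 0 0 0 0; 0.3 0 0 0 0; 0.3 0 0 0 0")

```text
clock: 26.32
tool_pos: [0.5179, -0.3288, 0.0154]
tcp_rot: [3.141, -0.001, -0.004]
contact_force: [-1.2, 1.2, 5.8]
opening: 0.378
```

Request:
servo_tool(moves="0.3 0 0 -0.3 0; 0.3 0 0 -1 0; 0.3 0 0 -1.9 0; 0.3 0.1 -0.5 -2.5 0; 0.3 0.2 -1.4 -2.5 0; 0.3 0.3 -2.3 -2.5 0; 0.3 0.37 -3.2 -2.5 0; 0.3 0.37 -4 -2.5 0")

```text
clock: 27.32
tool_pos: [0.5409, -0.0865, 0.1658]
tcp_rot: [-3.141, -0.001, -0.003]
contact_force: [1.0, -0.8, -1.0]
opening: 0.376
```

Request:
servo_tool(moves="0.3 0 -0.9 0 0; 0.3 0 -1.7 0 0; 0.3 0 -2.05 0 0; 0.3 0 -2.05 0 0; 0.3 0 -2.05 0 0")

```text
clock: 27.95
tool_pos: [0.5412, 0.0325, 0.1653]
tcp_rot: [3.141, -0.0, -0.006]
contact_force: [-0.3, -0.7, -0.5]
opening: 0.373
```

```bash
python3 -c "
from h import *
s=robot.sense();print(s['clock'],s['tool_pos'],s['tcp_rot'],s['opening'],s['contact_force'])
p=camera_params('wrist');w=camera('wrist')
for m in mark_of('wrist','jar_seat'): print(m['conf'],m['position'],atz('wrist',m['position'],.054,p))
for m in mark_of('wrist','jar_centre'): print('jar',m['conf'],m['position'],atz('wrist',m['position'],s['tool_pos'][2]+.007,p))
save('c7',w)"
```

```text
27.95 [0.54115935 0.03252669 0.16528047] [ 3.14055631e+00 -4.21771118e-04 -5.64851340e-03] 0.3732818169284625 [-0.33296222 -0.65128198 -0.53070543]
0.59 [274.0, 129.3] [0.60601529 0.03482255 0.054     ]
jar 0.71 [280.4, 238.2] [0.54136334 0.03049705 0.17228047]
jar 0.6 [510.2, 249.1] [ 0.53306531 -0.11419627  0.17228047]
```

View pics/c7.png

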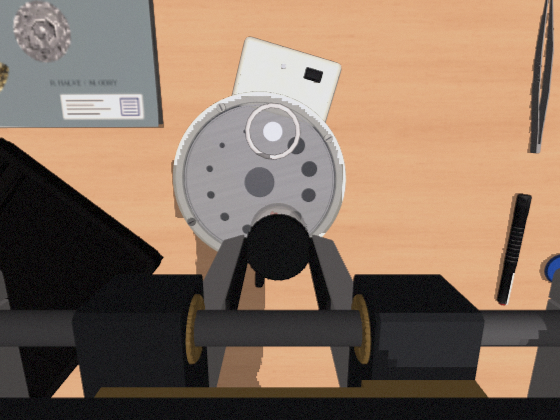

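```bash
python3 -c "
from h import *
s=robot.sense();w=cv2.imread('pics/c7.png');z0=s['tool_pos'][2]
g=cv2.cvtColor(w,cv2.COLOR_BGR2GRAY)
r=g[95:170,235:312].copy(); c=cv2.HoughCircles(cv2.resize(r,None,fx=4,fy=4,interpolation=3),cv2.HOUGH_GRADIENT,1,400,param1=80,param2=15,minRadius=80,maxRadius=120)
print(c, c[0,0,:2]/4+[235,95]); px=c[0,0,:2]/4+[235,95]
for z in(.054,.061): print(atz('wrist',px,z),atz('wrist',(272,131),z))
m=(g<32).astype(np.uint8); m[:205]=0; m[262:]=0
b=g[200:290,235:325]; c=cv2.HoughCircles(cv2.resize(b,None,fx=4,fy=4,interpolation=3),cv2.HOUGH_GRADIENT,1,400,param1=60,param2=15,minRadius=115,maxRadius=150)
q=c[0,0,:2]/4+[235,200];print(c,q)
for z in (z0+.026,z0+.029): print('cap',atz('wrist',q,z))
print('tcp',s['tool_pos'])"
```

```text
[[[149.5 146.5 109.5]]] [272.375 131.625]
[0.60392042 0.03622267 0.054     ] [0.60448414 0.03656169 0.054     ]
[0.60405402 0.03613126 0.061     ] [0.60460523 0.03646276 0.061     ]
[[[169.5 189.5 134. ]]] [277.375 247.375]
cap [0.5424928  0.03230799 0.19104841]
cap [0.54362647 0.03230453 0.19404841]
tcp [0.5411736  0.03242879 0.16504841]
```

Request:
servo_tool(moves="0.3 0.5 -0.03 0 0; 0.3 1.015 -0.063 0 0; 0.3 1.015 -0.063 0.5 0; 0.3 1.015 -0.063 1 0; 0.3 1.015 -0.063 1.33 0; 0.3 1.015 -0.063 1.33 0; 0.3 1.015 -0.063 1.33 0")

```text
clock: 28.98
tool_pos: [0.6027, 0.0371, 0.0858]
tcp_rot: [3.141, -0.001, -0.005]
contact_force: [0.5, -0.5, -0.0]
opening: 0.379
```

```bash
python3 -c "
from h import *
s=robot.sense();print(s['clock'],s['tool_pos'],s['tcp_rot'],s['contact_force'])
p=s['tool_pos']
w=camera('wrist');b=camera('side')
# predicted jar bottom & ring outlines in side view
a=np.linspace(0,2*np.pi,60)
bb=cv2.resize(b[215:285,150:230],None,fx=5.25,fy=6,interpolation=3)
save('c8',np.hstack([cv2.resize(w[150:260,225:335],(400,420),interpolation=3),cv2.resize(b[205:285,150:226],(400,420),interpolation=3)]))"
```

```text
28.975 [0.6027088  0.03708954 0.08584386] [ 3.14142990e+00 -1.19216580e-03 -4.88738729e-03] [ 0.49573782 -0.46316899 -0.02957236]
```

View pics/c8.png

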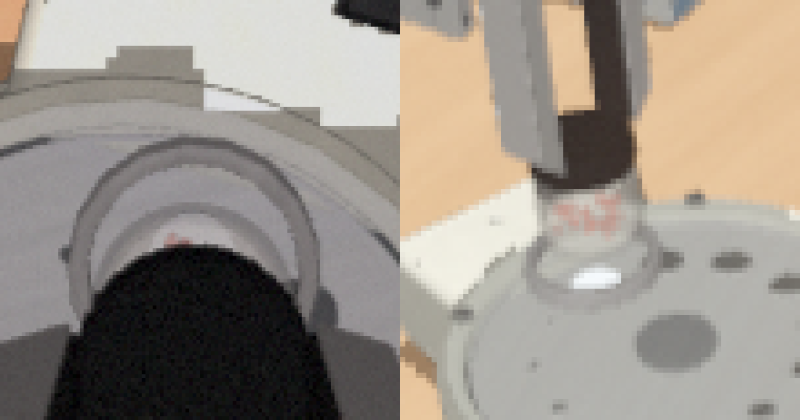

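Request:
servo_tool(moves="0.3 0 -0.008 0.08 0; 0.3 0 -0.008 0.16 0; 0.3 0 -0.008 0.2 0; 0.3 0 -0.008 0.2 0")

```text
clock: 29.58
tool_pos: [0.6049, 0.0382, 0.0747]
tcp_rot: [-3.141, -0.006, -0.004]
contact_force: [1.9, 0.2, 6.8]
opening: 0.379
```

Request:
servo_tool(moves="0.3 0 0 0.04 0; 0.3 0 0 0.04 0")

```text
clock: 29.82
tool_pos: [0.6025, 0.038, 0.0708]
tcp_rot: [3.141, -0.001, -0.004]
contact_force: [1.2, 0.2, -0.9]
opening: 0.377
```

Request:
servo_tool(moves="0.3 0 0 0.02 0; 0.3 0 0 0.02 0; 0.3 0 0 0.025 0; 0.3 0 0 0.025 0")

```text
clock: 30.32
tool_pos: [0.6027, 0.0381, 0.0695]
tcp_rot: [3.141, -0.001, -0.004]
contact_force: [2.3, 0.2, 4.5]
opening: 0.377
```

Request:
servo_tool(moves="0.45 0 0 0 0; 0.55 0 0 0 0; 0.65 0 0 0 0; 0.65 0 0 0 0; 0.65 0 0 -0.2 0; 0.65 0 0 -0.6 0; 0.65 0 0 -1.2 0; 0.65 0 0 -1.8 0")

```text
clock: 31.32
tool_pos: [0.602, 0.0383, 0.1791]
tcp_rot: [-3.142, -0.0, -0.004]
contact_force: [1.4, -0.2, 0.1]
opening: 0.651
```

Request:
servo_tool(moves="0.65 -0.5 0.8 0 0; 0.65 -1.2 1.6 0 0; 0.65 -1.8 2.6 0 0; 0.65 -1.8 3 0 0; 0.65 -1.8 3 0 0; 0.65 -1.8 3 0 0")

```text
clock: 32.08
tool_pos: [0.4939, -0.1402, 0.1776]
tcp_rot: [-3.141, -0.001, -0.003]
contact_force: [-0.2, 0.8, 0.4]
opening: 0.652
```

```bash
python3 -c "
from h import *
s=robot.sense();print(s['clock'],s['tool_pos'],s['contact_force'],s['opening'])
t=camera('top');b=camera('side')
for c,n,z in [('top','jar_centre',.0755),('side','jar_centre',.0755),('top','loupe',0),('top','tweezers',0),('top','penlight',0),('side','penlight',0),('side','tweezers',0)]:
  for m in mark_of(c,n)[:5]: print(c,n,round(m['conf'],2),m['position'],atz(c,m['position'],z).round(3))
print(holes(t))
save('c9',np.hstack([cv2.resize(t[130:270,100:220],(360,420),interpolation=3),cv2.resize(b[180:300,130:250],(420,420),interpolation=3)]))"
```

```text
32.075 [ 0.49393865 -0.14018877  0.17764806] [-0.19387839  0.80218076  0.37196642] 0.6517251752406602
top jar_centre 0.88 [350.6, 297.4] [ 0.362 -0.322  0.076]
top jar_centre 0.84 [334.1, 253.9] [ 0.445 -0.295  0.076]
top jar_centre 0.73 [385.1, 251.7] [ 0.447 -0.393  0.076]
top jar_centre 0.65 [405.2, 222.8] [ 0.502 -0.436  0.076]
side jar_centre 0.95 [338.2, 210.5] [ 0.41  -0.222  0.076]
side jar_centre 0.77 [374.3, 218.7] [ 0.332 -0.232  0.076]
side jar_centre 0.61 [184.2, 242.9] [0.612 0.031 0.076]
side jar_centre 0.57 [340.4, 178.9] [ 0.465 -0.345  0.076]
side jar_centre 0.55 [356.3, 188.5] [ 0.415 -0.324  0.076]
top loupe 0.76 [343.0, 144.7] [ 0.689 -0.334  0.   ]
top tweezers 0.51 [297.4, 162.8] [ 0.65  -0.233  0.   ]
top penlight 0.75 [302.9, 248.0] [ 0.464 -0.239  0.   ]
side tweezers 0.84 [245.9, 203.6] [ 0.663 -0.244  0.   ]
[0, 0, 0, 0, 0, 0, 0, 0, 0, 0, 0, 0]
```

View pics/c9.png

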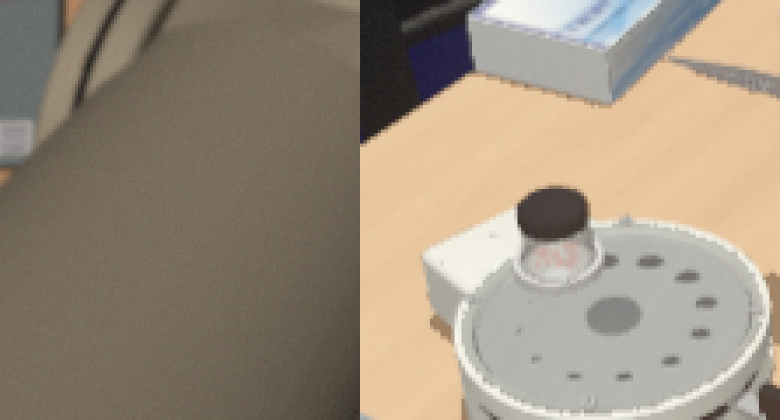

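```bash
python3 -c "
from h import *
f=lambda X:((proj('side',X)-[130,180])*3.5).round(1)
print(f([.604,.037,.054]),f([.604,.037,.061]),f([.604,.037,.086]),f([.604,.037,.097]))
ticket.hand_in()"
```

```text
[198.2 262.4] [196.8 252.2] [191.9 215.4] [189.7 198.8]
the job is handed in; nothing more can be done
```

The aperture disc now has its 18 mm hole under the seat. The stone jar (clear glass, black cap) stands upright in the ring over that hole, released, and I have handed the job in.

- **Disc:** It started at notch 1. I clicked it four notches with the lever, and the camera confirmed each one before I let the lever come back to rest. The highest force I read was about 9 N, under the 15 N limit, though I only had readings at the end of each move.
- **Failed pushes:** There were two extra passes. On the first, the fingers slid past the pad without moving the disc. On the second, I let go just too soon and the disc fell back to notch 1. The other pushes all counted.
- **Jar:** It touched the ring rim lightly (about 7 N) before slipping in. It then reached the floor at the expected height, within about 0.1 mm.

**Last checks:**
- In the final side picture the jar sits in the ring, and its lean matches an upright jar seen from that camera.
- The hole pattern still matched notch 5 when I last saw it from above, before placing the jar. In the final top picture the arm hid the light base, so I could not repeat that check. The side view of the holes agrees.
- The loupe, tweezers and penlight were within about 10 mm of their first estimates in the final pictures, roughly the error of those estimates. I never touched them.
- The robot was clear of everything, at about 32 s of the 72 s allowed.

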